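# Draw the sprung extension arm out to its marker and hold it

### The arm

A 7-joint arm with a two-finger parallel gripper is mounted at the origin on the work surface. World frame = base frame: x ahead of the robot, y to its left, z up, the work surface at z = 0. Lengths are in m, angles in rad, forces in N, time in s.
With the tool pointing down it reaches from about 0.425 to 0.925 m from the base axis. Payload 6.8 kg.
Tool frame: the origin (TCP) lies on the front face of the gripper's body, between the roots of the fingers; the fingertips stand 73 mm ahead of it and the grasp point (between the pads) lies 54 mm ahead of it (env.nose_length is the distance from the TCP to the fingertips, in m); z points along the fingers, y is the line along which they close (so a half turn about z gives the same grasp; the last joint's range is limited). The gripper opens to 85 mm and grips with 20 to 120 N. Pads are 22 mm wide; open, the fingers measure 114 mm over their backs; the gripper's body (76 mm by 85 mm) begins 54 mm behind the grasp point. The pads swing forward as they close: fully open they stand 13 mm farther back than shut.
Start: joints at [1.212, 0.477, 0.022, 1.555, -0.011, 1.109, -0.083], TCP at [0.168, -0.654, 0.304] pointing down, gripper open.
Joint ranges: [-2.96, 2.96], [-0.34, 2.1], [-1.41, 1.46], [0.24, 2.44], [-1.37, 4.51], [0.17, 1.92], [-2.96, 2.96]. Speed limits (rad/s): [2.39, 2.39, 3.14, 3.14, 3.14, 3.14, 3.14].

### API

Orientations are given as a unit quaternion [w, x, y, z].
In Python, from cell import env, kin, camera, calibration, job gives the robot as it stands. The module is installed in compiled form; this text tells all that it offers. Calls block until the motion is done:
- env.reach(position, orientation): joint-space move of the TCP to a pose.
- env.movel(position, velocity=0.15, rot=None, stop_force=None): straight line of the TCP; rot=None keeps the orientation; velocity is the mean speed in m/s. With stop_force (N) it stops when the force on the tool has changed by that much, and returns True; else False.
- env.goto_joints(angles): joint-space move.
- env.grip(opening, f_grip=None): finger opening in m; f_grip is the grip in N (None keeps the last); returns when the fingers have stopped.
- env.dwell(seconds).
- kin.inverse_kinematics(position, orientation): joint angles nearest the present ones, or None.
- env.get_state(): the state.
- camera(name): name is "scene" or "side" or "wrist"; returns (picture, depth): 384x512x3 uint8, blue, green, red; 384x512 float32, m along the optical axis (not along the pixel's ray), 0 where there is no reading.
- calibration(name): a dict with "fx", "fy", "cx", "cy" (pixels), "rvec" (rotation vector, rad) and "tvec" (3), from world to camera coordinates, as OpenCV has them. Camera axes: x right, y down, z forward; pixel columns grow to the right and rows downward; lengths in m; the calibration is good to about 2 mm. A picture is of the moment at which its call begins: read the wrist's pose just before it. calibration takes no time and is no camera call; for the wrist camera it gives the pose at the moment of the call.
A pose or a line that the arm cannot do raises env.PlanningError and nothing moves.
- job.job_done(): hands the job in; it is judged then, once.
The state is a dict: "time": time; "qpos": joint angles; "joint_velocities": joint speeds; "joint_torque": joint torques, N m; "tcp_pos": TCP position; "orientation": TCP orientation; "force": force on the tool from outside, world axes, zero at the start; "torque": the same for the moment, N m; "opening": finger opening in m; "gripper_force": force on a finger pad.
Only numpy, scipy, OpenCV 4.12 (cv2) and the standard library are available. Lean on these libraries where they do the work, as an engineer would, in place of code of your own. Each camera call takes 0.05 s, during which the arm holds its last target. There are 200 camera calls.

### The job

Someone has hung a spare clamp collar on the pull post of the sprung extension arm: lift it up off the post and set it down flat in the open white tray, without dropping it. Then take the post, pull the arm out against its inner spring until its pointer lines up with the ridge of the marker clip on the scale rail, and finish holding it there, still gripping the post. Do not shift the marker clip or the other things on the bench.

Things in the scene. Friction and masses are not known exactly. Their poses are not given: they have to be found in the camera images.
- pull_rod: Sliding inner rod (18 mm, axis 70 mm above the bench) of the telescoping arm. Its outer end carries an aluminium head with a 44 mm round flange and on it an upright plain steel pull post, 18 mm diameter, 47 mm tall. Origin: on the post's axis at the flange's top face, 98 mm above the bench. z up; +x is the way it is pulled out, away from the sleeve. Let go, it springs back.
- stand: Fixed base of the telescoping arm: aluminium plate 420 x 115 mm with a steel sleeve (36 mm over its black end ring) and, 60 mm to its +y side, a graduated steel scale rail parallel to it, top 68 mm high. Origin: on the bench under the sleeve's mouth; +x is the pull direction. At rest the post is 55 mm beyond the mouth; stroke 165 mm. Spring: 3.6 N at rest plus 60 N per m, plus 1 N friction.
- pointer_tip (a point): Tip of the slim aluminium pointer (3 mm wide) that sticks out sideways (+y of pull_rod) from under the flange, 48 mm from the post's axis and 10 mm below the flange's top; it moves with the rod. Axes as pull_rod.
- marker_ridge (a point): Top edge, at the end nearest the rod, of the upright white ridge (3 mm thick) of the small black marker clip on the scale rail, 88 mm above the bench. It is set 70 to 135 mm beyond the pointer along pull_rod's +x; the arm is at its mark when pointer and ridge are level along that axis. The clip shifts if pushed with about 6 N. Axes as pull_rod.
- collar: The spare clamp collar: a plain aluminium ring, 54 mm outside and 32 mm inside diameter, 18 mm high, about 100 g, with a thumbscrew sticking out of its side to 45 mm from the centre (14 mm thick head). Starts lying level on the flange with the post through it. Origin: centre of its underside; z up, +x towards the thumbscrew.
- tray: Open white plastic tray, 200 mm (its x) by 150 mm (its y), 30 mm high, walls and floor about 4 to 5 mm thick, fixed to the bench. Origin: centre of its underside, on the bench.
- screwdriver: Bystander: a screwdriver with a black handle, 170 mm long, lying in front of the extension arm.
- jar: Bystander: small capped jar, 48 mm diameter, 65 mm tall, behind the scale rail.
- meter: Bystander: black handheld meter, 75 x 145 x 28 mm, lying beside the tray.
- mug: Bystander: white mug, 78 mm diameter, 90 mm tall.
- spare_probe: Bystander: thermometer probe lying between the extension arm and the robot, 210 mm long, 18 mm high.
Mind the look-alikes: they are no part of the job. Of the things like the collar, leave any that is green; of the rest the larger one is meant.

How it is judged:
On the way, in this order (a step that is already met when the one before it is completed fails the run):
1. the collar is held by the fingers, lifted clear above the top of the pull post (z of collar in the frame of pull_rod above 0.049 m and contact force between the fingers and collar above 0.3 N), for 0.1 s.
2. the collar lies flat in the tray, let go and at rest (x of collar in the frame of tray between -0.075 and 0.075 m and y of collar in the frame of tray between -0.05 and 0.05 m and z of collar in the frame of tray below 0.012 m and angle between collar's own z axis and vertical below 0.2 rad and linear speed of collar below 0.03 m/s and contact force between the fingers and collar below 0.05 N), for 0.2 s.
3. the rod is pulled out by its post until the pointer is level with the marker ridge within 5 mm, and held (x of pointer_tip in the frame of marker_ridge between -0.005 and 0.005 m and contact force between the fingers and pull_rod above 2 N and linear speed of pull_rod below 0.02 m/s), for 0.4 s.
At the end, for the whole second after the job is handed in: The fingers hold the rod at rest against its spring (over 2 N) with the pointer within 5 mm of the marker ridge along the pull direction, and the collar lies flat in the tray (tilt under 0.2 rad), at rest and not touched by the fingers (all of step 2 and all of step 3); the arm keeps its last pose, push and grip.
It fails at once if the collar is dropped (falls free at more than 0.8 m/s) (linear speed of collar above 0.8 m/s and contact force between the fingers and collar below 0.05 N).
It fails at once if the marker clip is shifted by more than 4 mm (distance of marker_ridge from where it was at the start of the episode above 0.004 m).
It fails at once if a bystander is displaced by more than 30 mm (distance of any of screwdriver, jar, meter, mug, spare_probe from where it was at the start of the episode above 0.03 m).
It also fails if it takes over 58 s, if anything falls off the work surface, if the arm or the gripper's body presses on something with over 40 N, if the wrist force passes 120 N, or if a joint passes its speed limit or range.

## Working session

There is one attempt and no reset: what is moved stays moved. The work goes in short steps, each a Python script; the robot and the scene stay as the last script left them, time stands still between calls to the robot, and variables do not carry over. Pictures are saved under pics/ and viewed, at most 10 in all, crops included, and the job is handed in when it is done.

```bash
mkdir -p pics; cat > h.py <<'E'
import numpy as np, cv2
from cell import env, kin, camera, calibration, job
def snap(n):
    c=calibration(n); p,d=camera(n); return p,d,c
def cloud(d,c):
    v,u=np.mgrid[:384,:512]
    P=np.stack([(u-c["cx"])/c["fx"]*d,(v-c["cy"])/c["fy"]*d,d],-1)
    R=cv2.Rodrigues(np.array(c["rvec"],float))[0]
    W=(P-np.array(c["tvec"]).ravel())@R
    W[d<=0]=np.nan
    return W
E
python3 - <<'E'
from h import *
for n in ("scene","side"):
    p,d,c=snap(n); np.savez(n,p=p,d=d,W=cloud(d,c)); cv2.imwrite(f"pics/{n}0.png",p)
s=env.get_state(); print(s["time"],s["tcp_pos"],s["orientation"],s["opening"])
a=cv2.resize(np.load("scene.npz")["p"],(800,600),interpolation=3);cv2.imwrite("pics/scene1.png",a)
a=cv2.resize(np.load("side.npz")["p"],(800,600),interpolation=3);cv2.imwrite("pics/side1.png",a)
E
```

```text
0.1 [ 0.1674191  -0.65348386  0.30303942] [-7.94630447e-04  9.92145586e-01  1.25085887e-01 -1.61978811e-04] 0.08544663689485157
```

View pics/scene1.png

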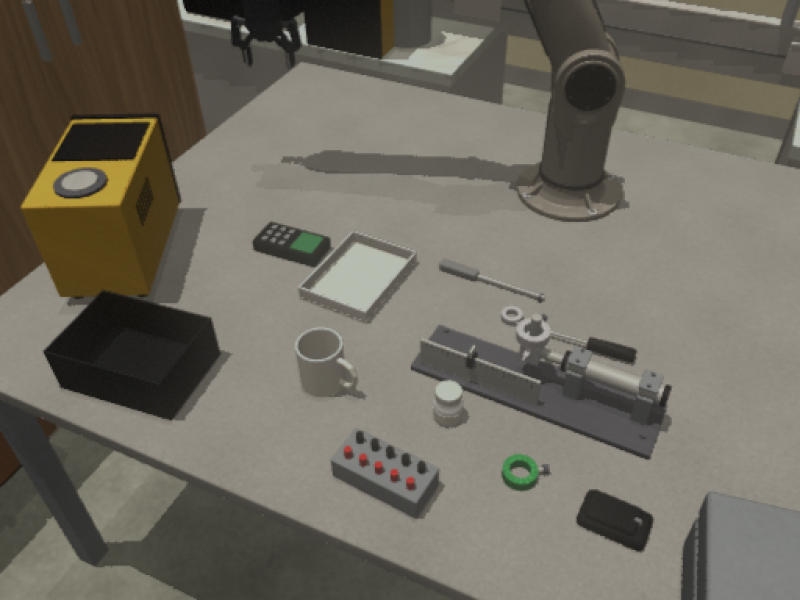

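View pics/side1.png

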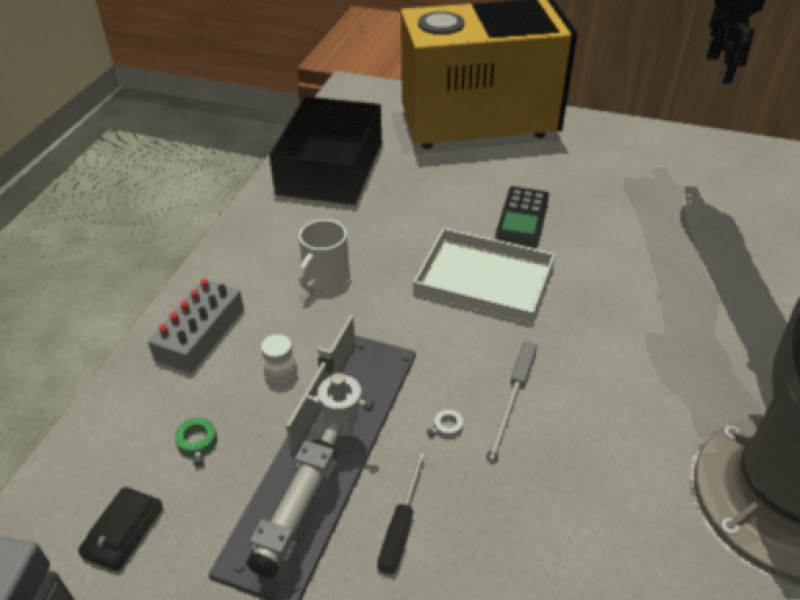

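Scene picture (800x600): collar candidates are the ring on the post (533,333), the small bare ring on the bench (512,314) and the green ring (521,471). I choose the ring on the post: it is not green and it is the larger of the other two. The tray is at (358,275) and the clip at (472,355). The side view agrees: post (339,385), collar around it with its thumbscrew towards (368,404), clip about (325,357).

```bash
python3 - <<'E'
from h import *
k=512/800
S=np.load("scene.npz");T=np.load("side.npz")
def g(W,u,v,r=1):
    u,v=int(u*k),int(v*k); return np.nanmedian(W[v-r:v+r+1,u-r:u+r+1].reshape(-1,3),0).round(4)
for n,u,v in [("post",537,320),("collarL",520,332),("clip",472,352),("railA",424,343),("railB",540,378),("tray",358,275),("sleeve",610,372),("jar",448,390),("mug",320,345),("drv",520,290),("probe",610,349)]: print(n,g(S["W"],u,v))
for n,u,v in [("post",339,380),("clip",325,352),("railA",352,322),("railB",292,415),("tray",485,275),("scr",369,404)]: print("side",n,g(T["W"],u,v))
for N in (S,T):
    W=N["W"]; 
    # tray floor white
    p=N["p"].astype(int); m=(p.min(-1)>170)&(W[...,2]<0.02)&(W[...,2]>-.01)&(np.abs(W[...,0]-g(S["W"],358,275)[0])<.15)&(np.abs(W[...,1]-g(S["W"],358,275)[1])<.15)
    q=W[m][:,:2].astype(np.float32); print(m.sum(), cv2.minAreaRect(q) if len(q) else 0)
p0=cv2.resize(T["p"][200:300,170:260],None,fx=6,fy=6,interpolation=2)
cv2.imwrite("pics/crop.png",p0)
E
```

```text
post [0.5806 0.101  0.1448]
collarL [0.5883 0.0783 0.1153]
clip [0.6337 0.0159 0.0844]
railA [ 0.6295 -0.0721  0.0643]
railB [0.5764 0.12   0.0128]
tray [ 0.4628 -0.2913  0.0036]
sleeve [0.583  0.2313 0.0841]
jar [0.7101 0.0047 0.0653]
mug [ 0.6976 -0.239   0.0519]
drv [0.3754 0.0141 0.0101]
probe [0.4694 0.2137 0.0208]
side post [0.573  0.1013 0.1455]
side clip [0.6303 0.0141 0.0856]
side railA [ 0.6259 -0.0759  0.0567]
side railB [0.6663 0.073  0.0012]
side tray [ 0.4717 -0.2954  0.0024]
side scr [0.5331 0.1011 0.1135]
1328 ((0.4617122411727905, -0.2876952886581421), (0.12166459113359451, 0.17023585736751556), 87.0384750366211)
1999 ((0.470842570066452, -0.2968560457229614), (0.11821289360523224, 0.1856505423784256), 87.08478546142578)
```

View pics/crop.png

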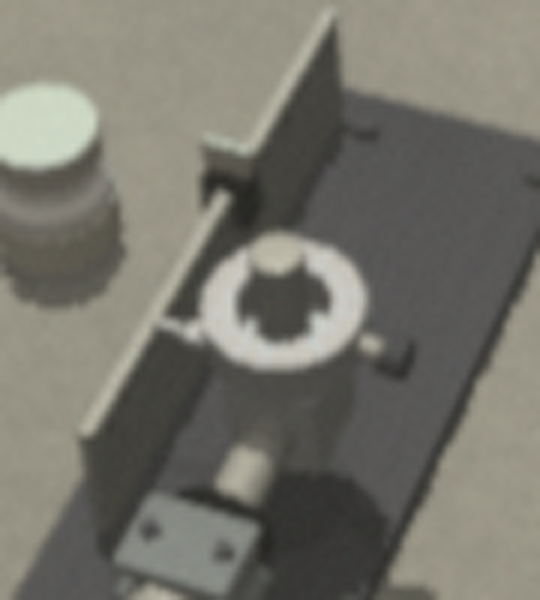

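The crop shows the bare aluminium ring around the post with its dark thumbscrew at (390,350), pointer at (180,327) and clip ridge at (228,150). The choice is confirmed. Next is a close wrist view from above.

```bash
python3 - <<'E'
from h import *
env.reach([0.56,0.05,0.42],[0,1,0,0])
p,d,c=snap("wrist"); np.savez("wrist",p=p,d=d,W=cloud(d,c)); cv2.imwrite("pics/w1.png",cv2.resize(p,(800,600),interpolation=2))
R=cv2.Rodrigues(np.array(c["rvec"]))[0]; print(-R.T@np.array(c["tvec"]).ravel(), R[2], env.get_state()["time"])
E
```

```text
[0.64204892 0.04798835 0.4890923 ] [-3.16827603e-01  7.75429058e-04 -9.48482825e-01] 3.0167
```

View pics/w1.png

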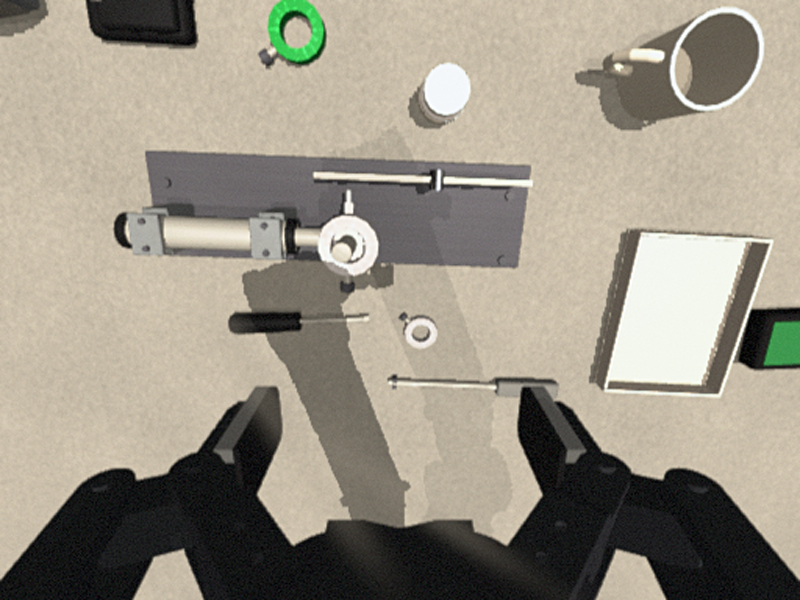

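The wrist view shows the collar centred near (348,245), post top (343,247), pointer tip (348,193), ridge (437,172-190), rail ends (316,176) and (530,184), tray floor about (670,310). Next I intersect rays with the known heights.

```bash
cat >> h.py <<'E'
def ray(c,u,v,z):
    R=cv2.Rodrigues(np.array(c["rvec"],float))[0]; o=-R.T@np.array(c["tvec"]).ravel()
    w=R.T@np.array([(u-c["cx"])/c["fx"],(v-c["cy"])/c["fy"],1]); return (o+w*(z-o[2])/w[2])[:2].round(4)
E
python3 - <<'E'
from h import *
c=calibration("wrist"); Z=np.load("wrist.npz"); W=Z["W"]; k=.64
for n,u,v,z in [("post",343,247,.145),("collar",348,245,.116),("pointer",348,193,.088),("ridgeNear",437,190,.088),("ridgeFar",437,172,.088),("railA",316,176,.068),("railB",530,184,.068),("tray1",640,234,.03),("tray2",770,240,.03),("tray3",722,394,.03),("tray4",604,388,.03)]: print(n,ray(c,u*k,v*k,z))
x,y,z=W[...,0],W[...,1],W[...,2]
m=(z>.107)&(z<.122)&(np.hypot(x-.577,y-.1)<.05); q=W[m]
print("collar",cv2.minEnclosingCircle(q[:,:2].astype(np.float32)),q.mean(0),np.median(q[:,2]))
m=(z>.138)&(z<.16)&(np.hypot(x-.577,y-.1)<.05);print("post",m.sum(),W[m].mean(0),cv2.minEnclosingCircle(W[m][:,:2].astype(np.float32)))
m=(z>.062)&(z<.072)&(abs(x-.63)<.03)&(abs(y-.0)<.12)
vx,vy,x0,y0=cv2.fitLine(W[m][:,:2].astype(np.float32),2,0,.01,.01).ravel();print("rail",m.sum(),vx,vy,x0,y0)
m=(z>.078)&(z<.1)&(abs(x-.63)<.03)&(abs(y-.01)<.03);print("ridge",m.sum(),W[m].mean(0),W[m].min(0),W[m].max(0))
m=(z>.079)&(z<.095)&(x>.6)&(x<.64)&(y>.08)&(y<.13);print("pointer",m.sum(),W[m].mean(0),W[m].min(0),W[m].max(0))
m=(z>.062)&(z<.105)&(y>.14)&(y<.34)&(abs(x-.57)<.05)
vx,vy,x0,y0=cv2.fitLine(W[m][:,:2].astype(np.float32),2,0,.01,.01).ravel();print("sleeve",m.sum(),vx,vy,x0,y0)
cv2.imwrite("pics/w1c.png",cv2.resize(Z["p"][95:195,180:300],None,fx=6,fy=6,interpolation=2))
E
```

```text
post [0.5793 0.0951]
collar [0.5758 0.0944]
pointer [0.6196 0.0959]
ridgeNear [0.6222 0.0128]
ridgeFar [0.6382 0.0132]
railA [0.6345 0.1286]
railB [ 0.6267 -0.0794]
tray1 [ 0.5721 -0.2174]
tray2 [ 0.5652 -0.3626]
tray3 [ 0.3717 -0.3568]
tray4 [ 0.3804 -0.2074]
collar ((0.5670620203018188, 0.09535013884305954), 0.036073949187994) [0.5733167  0.09456906 0.11444784] 0.11492628819443476
post 148 [0.57584516 0.09659691 0.14371333] ((0.5756843686103821, 0.09683441370725632), 0.008788549341261387)
rail 533 0.039594147 0.99921584 0.6322826 0.019575434
ridge 35 [0.63060706 0.01213405 0.08620279] [0.62297672 0.0106843  0.07961006] [0.63962955 0.01366922 0.08913579]
pointer 62 [0.61150839 0.09550878 0.08900006] [0.6018353  0.09261996 0.08615122] [0.62318444 0.09887754 0.0906235 ]
sleeve 2928 0.038298372 0.9992663 0.58272696 0.2329289
```

View pics/w1c.png

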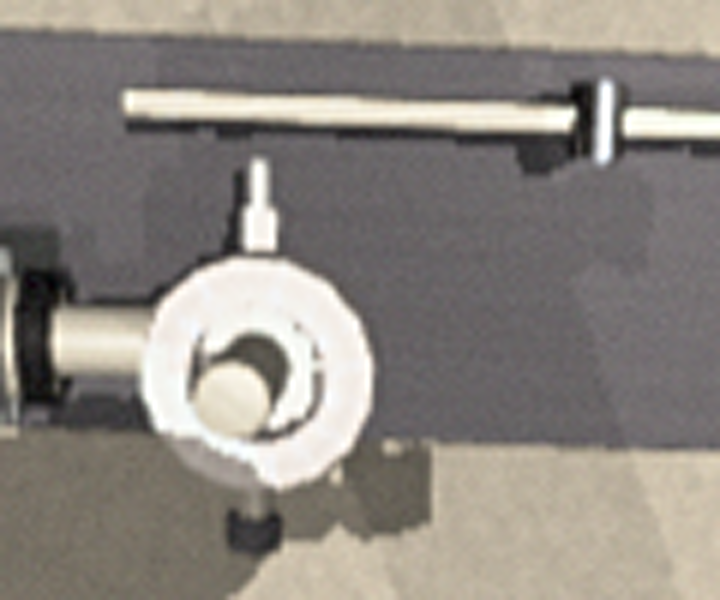

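```bash
cat >> h.py <<'E'
Q=[0,np.cos(.0195),-np.sin(.0195),0]
def st(t):
    s=env.get_state(); print(t,round(s["time"],2),s["tcp_pos"].round(4),"F",np.round(s["force"],2),"op",round(s["opening"],4),"gf",np.round(s["gripper_force"],1))
E
python3 - <<'E'
from h import *
env.reach([.576,.095,.27],Q)
print(env.movel([.576,.095,.169],.08,stop_force=8)); st("down")
env.grip(.04,40); st("grip")
env.movel([.576,.095,.28],.08); st("up")
p,d,c=snap("wrist"); cv2.imwrite("pics/w2.png",p)
E
```

```text
False
down 5.1 [0.5763 0.0952 0.1696] F [-0.47  0.23  0.01] op 0.0856 gf 0.0
grip 5.51 [0.5762 0.095  0.1697] F [-2.41  0.03  5.51] op 0.0532 gf 41.9
up 7.05 [0.5757 0.0949 0.2794] F [ 0.43  0.51 -1.12] op 0.0525 gf 42.0
```

View pics/w2.png

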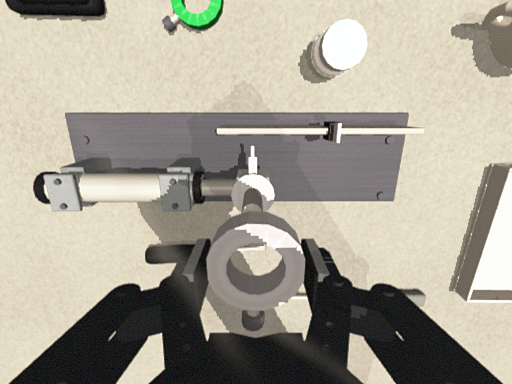

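The collar is held at (255,262) between the pads, clear of the post. Now to the tray.

```bash
python3 - <<'E'
from h import *
env.movel([.470,-.290,.25],.25)
env.movel([.470,-.290,.095],.12); st("hover")
print(env.movel([.470,-.290,.074],.03,stop_force=3)); st("down")
env.grip(.085,40); env.dwell(.2); st("open")
env.movel([.470,-.290,.25],.12); env.dwell(.1)
p,d,c=snap("wrist"); cv2.imwrite("pics/w3.png",p); W=cloud(d,c)
z=W[...,2]; m=(z>.015)&(z<.035)&(np.hypot(W[...,0]-.47,W[...,1]+.29)<.055); q=W[m]; print(m.sum(),q.mean(0),q[:,2].min(),q[:,2].max(),np.linalg.svd(q-q.mean(0),full_matrices=False)[2][2])
E
```

```text
hover 10.29 [ 0.4705 -0.2902  0.0957] F [-0.82 -0.19 -0.85] op 0.0528 gf 42.0
True
down 10.91 [ 0.4697 -0.2899  0.0757] F [-0.94 -0.36  5.93] op 0.0529 gf 42.7
open 11.53 [ 0.4691 -0.2898  0.0753] F [-0.75  0.04 -0.05] op 0.085 gf 0.0
1250 [ 0.46692488 -0.29041655  0.02058493] 0.01503188717459368 0.02347211874844679 [-0.02764316  0.00383823  0.99961049]
```

View pics/w3.png

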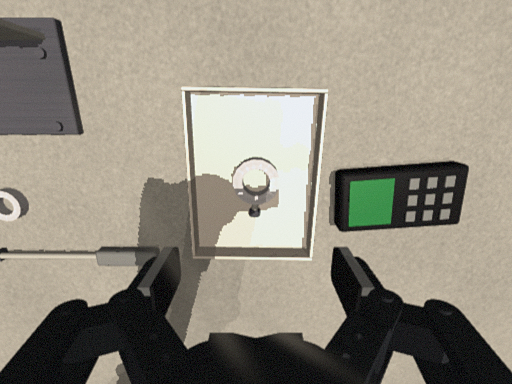

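The collar lies flat near the tray's middle at (256,180), let go. Now the post.

```bash
python3 - <<'E'
from h import *
env.movel([.576,.096,.25],.25)
env.movel([.576,.096,.177],.08,stop_force=8); st("down")
env.grip(.01,70); st("grip")
u=np.array([-.039,-.9992,0])
P=np.array([.576,.096,.177])+u*.082
print(env.movel(list(P),.05)); env.dwell(.3); st("pulled")
p,d,c=snap("wrist"); np.savez("w4",p=p,d=d,W=cloud(d,c)); cv2.imwrite("pics/w4.png",cv2.resize(p,(800,600),interpolation=2))
E
```

```text
down 16.1 [0.5763 0.0962 0.1775] F [ 0.27  0.41 -0.59] op 0.0848 gf 0.0
grip 16.73 [0.5761 0.0971 0.1774] F [-0.39  2.83  1.98] op 0.0165 gf 68.1
False
pulled 18.82 [0.573  0.0162 0.1774] F [-0.09  8.51  3.18] op 0.0162 gf 68.4
```

View pics/w4.png

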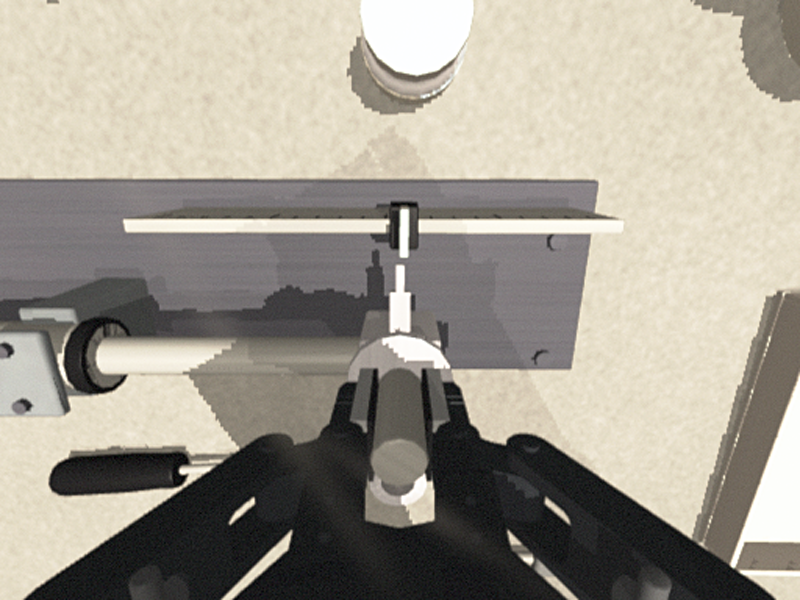

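Pointer tip at (400,267), ridge at (404,232): nearly level. Next I measure the remainder and correct it.

```bash
python3 - <<'E'
from h import *
def cen(p,v0,v1):
    o=[]
    for v in range(v0,v1):
        w=p[v,235:275].astype(float).min(-1); w=np.clip(w-w.max()*.6,0,None); o.append((235+(w*np.arange(40)).sum()/w.sum(),v))
    return np.mean(o,0)
def off():
    p,d,c=snap("wrist"); a=cen(p,172,183); b=cen(p,152,162)
    A=ray(c,*a,.088);B=ray(c,*b,.088); u=np.array([-.039,-.9992]); print(a,b,A,B,(B-A)@u); return (B-A)@u
e=off()
if .0005<abs(e)<.006:
    s=env.get_state()
    env.movel(list(np.array([.576,.096,.177])+np.array([-.039,-.9992,0])*(.082+e)),.02); env.dwell(.3); off()
env.dwell(.6); st("end"); print(env.get_state()["joint_velocities"].round(4))
p,d,c=snap("scene"); cv2.imwrite("pics/end.png",cv2.resize(p[130:330,150:420],None,fx=2.8,fy=2.8,interpolation=2))
E
```

```text
[255.70101099 177.        ] [258.04747509 156.5       ] [0.614 0.014] [0.6267 0.0121] 0.0014031799999999989
[255.71119668 177.        ] [256.0524772 156.5      ] [0.614  0.0127] [0.6267 0.012 ] 0.0002041399999999975
end 20.12 [0.5729 0.0149 0.1774] F [-1.08  8.18  2.58] op 0.0165 gf 68.4
[-0.0022  0.0003 -0.0002 -0.0002 -0.001  -0.0009 -0.0014]
```

View pics/end.png

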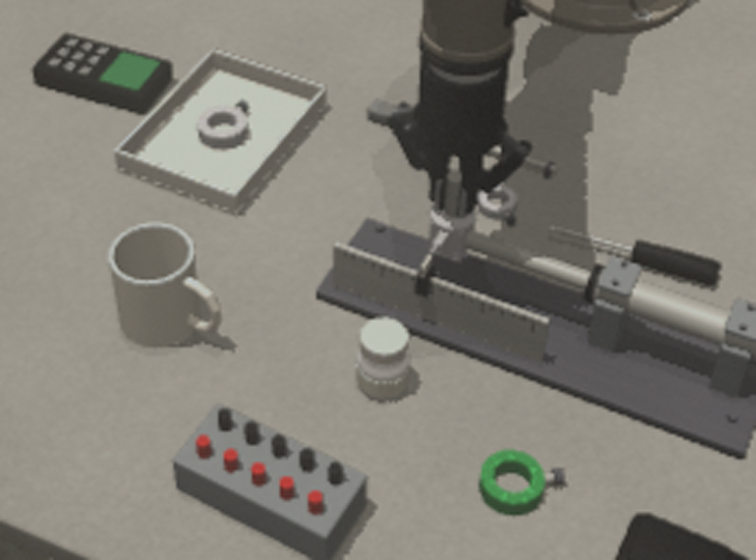

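The picture shows the collar flat in the tray at (222,125), the arm pulled out with its pointer at the clip (428,265), and the bystanders where they were.

```bash
python3 -c "
from h import *
print(job.job_done())"
```

```text
the job is handed in; nothing more can be done
None
```

I handed the job in with the collar lying flat in the tray and the arm still gripping the post; the last wrist view puts the pointer about 0.2 mm from the marker ridge (no verdict came back).

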